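# Wake and zero the scale that holds the silver bowl

### The arm

A 6-joint arm with a two-finger parallel gripper is mounted at the origin on the work surface. World frame = base frame: x ahead of the robot, y to its left, z up, the work surface at z = 0. Lengths are in m, angles in degrees, forces in N, time in s.
With the tool pointing down it reaches from about 0.4 to 0.825 m from the base axis. Payload 7 kg.
Tool frame: the origin (TCP) lies at the very end of the fingers, on their centre line; the grasp point (between the pads) lies robot.grip_depth behind it (robot.grip_depth is the distance from the TCP to the grasp point, in m); z points along the fingers, y is the line along which they close (so a half turn about z gives the same grasp; the last joint's range is limited). The gripper opens to 88 mm and grips with 3 to 60 N. Pads are 19 mm wide; open, the fingers measure 130 mm over their backs; the gripper's body (78 mm by 193 mm) begins 47 mm behind the grasp point.
Start: joints at [87.897, 20.546, 0.682, 0, -70.136, -16.507], TCP at [0.215, 0.64, 0.189] pointing down, gripper open.
Joint ranges: [-176.03, 176.03], [-82.01, 121.73], [-58.28, 71.71], [-173.87, 95.51], [-174.79, -0.11], [-173.66, 173.66]. Speed limits (degrees/s): [136.94, 136.94, 172.46, 180, 180, 180].

### API

Orientations are given as [roll, pitch, yaw] about the fixed x, y, z axes, in that order (R = Rz(yaw) Ry(pitch) Rx(roll)).
In Python, from bench import robot, imaging gives the robot as it stands.
- The arm moves only by the shell command python3 -m jog 'ROWS' [OPENING] [FORCE]. ROWS is JSON, a list of rows, each an object with "travel": the shift along the world's x, y, z in mm, a list of three; "delta_rot": the turn, a rotation vector about the world's x, y, z in rad, a list of three. A call has 1 to 10 rows; each row is the pose to reach, as a shift and turn from the pose commanded when the call began; what a row does not reach only later rows make up. A row lasts 1/12 s, in which the tool goes at most 41.7 mm and 7.16 degrees, less where a joint would pass 70% of its speed; a pose out of reach is approached as far as the arm can. A call with a gripper value outside its range is refused whole. OPENING is the opening, from 0 (shut) to 1 (fully open), set as the call begins (- or left out, the last holds). The fingers move at their own pace and stop on an object; FORCE is the grip in N (left out, the last holds). Time passes only in rows, so rows that repeat a pose let the fingers close. It gives the time, the measured TCP pose, the force, the opening and the grip force at its end, in the units of the state.
- robot.state(): the state, without advancing time (a new reading comes with each control period).
- imaging.camera(name): name is "scene" or "top" or "wrist"; returns a dict with "image" (384x512x3 uint8, blue, green, red), "depth" (384x512 float32, m along the optical axis (not along the pixel's ray), 0 where there is no reading), "K" (3x3 intrinsics, pixels), "R" (3x3) and "t" (3): a world point X has camera coordinates R X + t. Camera axes: x right, y down, z forward; pixel columns grow to the right and rows downward; lengths in m; the calibration is good to about 2 mm. A picture is of the moment at which its call begins.
- robot.hand_in(): hands the job in; it is judged then, once.
The state is a dict: "t": time; "joint_pos": joint angles; "joint_vel": joint speeds; "joint_efforts": joint torques, N m; "position": TCP position; "eef_rot": TCP orientation; "ft_force": force on the tool from outside, world axes, zero at the start; "torque": the same for the moment, N m; "gripper_width": finger opening in m; "grip_force": force on a finger pad.
Only numpy, scipy, OpenCV 4.12 (cv2) and the standard library are available. Lean on these libraries where they do the work, as an engineer would, in place of code of your own. Each camera call takes 0.05 s, during which the arm holds its last target. There are 200 camera calls.

### The job

Find the scale that the silver bowl stands on. With closed fingertips slowly and gently press that scale's green key down, keep it down for about half a second and let it up; then press its blue key down in the same way, and withdraw. Do not press any other key, do not touch the bowls, and leave everything else on the bench where it is.

Things in the scene. Friction and masses are not known exactly. Their poses are not given: they have to be found in the camera images.
- scale_1: Scale 1 of two alike, fixed: grey box 250 (x) x 200 (y) x 45 mm high, origin at the centre of its underside, z up, yaw within 0.45 rad, robot on its -x side. Round keys (radius 12 mm) in a row 100 mm to -x of the origin: green at y +55 mm, white at 0, blue at -55 mm; they stand 12 mm above the deck (tops at z 57 mm). A flat display lies between keys and pan.
- pan_1 (a point): Centre of the top face of scale 1's round dark pan: radius 78 mm, 60 mm above the table, centred 35 mm to +x of the scale's origin.
- green_1 (a joint): The green key of scale 1 (wakes the scale): 0 = up, 0.008 m = fully down. Sprung: about 1 N starts it, 8 N takes it fully down onto a hard stop (press slowly), and it comes back up by itself. It registers beyond 0.004 m (about 4.5 N).
- green_1_top (a point): Centre of the flat top of scale 1's green key, moving with the key, whose stroke is straight down.
- white_1 (a joint): The white key of scale 1 (changes the units, not wanted): 0 = up, 0.008 m = fully down. Sprung: about 1 N starts it, 8 N takes it fully down onto a hard stop (press slowly), and it comes back up by itself. It registers beyond 0.004 m (about 4.5 N).
- white_1_top (a point): Centre of the flat top of scale 1's white key, moving with the key, whose stroke is straight down.
- blue_1 (a joint): The blue key of scale 1 (sets the scale to zero): 0 = up, 0.008 m = fully down. Sprung: about 1 N starts it, 8 N takes it fully down onto a hard stop (press slowly), and it comes back up by itself. It registers beyond 0.004 m (about 4.5 N).
- blue_1_top (a point): Centre of the flat top of scale 1's blue key, moving with the key, whose stroke is straight down.
- scale_2: Scale 2 of two alike, fixed: grey box 250 (x) x 200 (y) x 45 mm high, origin at the centre of its underside, z up, yaw within 0.45 rad, robot on its -x side. Round keys (radius 12 mm) in a row 100 mm to -x of the origin: green at y +55 mm, white at 0, blue at -55 mm; they stand 12 mm above the deck (tops at z 57 mm). A flat display lies between keys and pan.
- pan_2 (a point): Centre of the top face of scale 2's round dark pan: radius 78 mm, 60 mm above the table, centred 35 mm to +x of the scale's origin.
- green_2 (a joint): The green key of scale 2 (wakes the scale): 0 = up, 0.008 m = fully down. Sprung: about 1 N starts it, 8 N takes it fully down onto a hard stop (press slowly), and it comes back up by itself. It registers beyond 0.004 m (about 4.5 N).
- green_2_top (a point): Centre of the flat top of scale 2's green key, moving with the key, whose stroke is straight down.
- white_2 (a joint): The white key of scale 2 (changes the units, not wanted): 0 = up, 0.008 m = fully down. Sprung: about 1 N starts it, 8 N takes it fully down onto a hard stop (press slowly), and it comes back up by itself. It registers beyond 0.004 m (about 4.5 N).
- white_2_top (a point): Centre of the flat top of scale 2's white key, moving with the key, whose stroke is straight down.
- blue_2 (a joint): The blue key of scale 2 (sets the scale to zero): 0 = up, 0.008 m = fully down. Sprung: about 1 N starts it, 8 N takes it fully down onto a hard stop (press slowly), and it comes back up by itself. It registers beyond 0.004 m (about 4.5 N).
- blue_2_top (a point): Centre of the flat top of scale 2's blue key, moving with the key, whose stroke is straight down.
- silver_bowl: Silver round-bellied open bowl, 108 mm widest, 60 mm high, mouth 90 mm, foot 52 mm across, about 250 g, loose; origin at the centre of its foot. Stands within 15 mm of the centre of the pan of one scale, either one.
- copper_bowl: Reddish copper round-bellied open bowl, 108 mm widest, 60 mm high, mouth 90 mm, foot 52 mm across, about 250 g, loose; origin at the centre of its foot. Stands in the same way on the other scale's pan.
- brass_bowl: Yellow brass round-bellied open bowl, 108 mm widest, 60 mm high, mouth 90 mm, foot 52 mm across, about 250 g, loose; origin at the centre of its foot. Stands on the table at the robot's left, not on a scale.
- hammer: Loose hammer lying on the table at the right, 260 mm long along its x; origin on its underside.
- mallet: Loose wooden mallet lying near the robot at the right, about 230 mm long along its x, head 52 mm thick and 95 mm long; origin on its underside.
- file: Loose file with a wooden handle lying near the robot at the left, 270 mm long along its x, 22 mm high; origin on its underside.
- polish_jar: Loose jar with a red lid, 60 mm across, 75 mm high, at the back between the scales; origin at the centre of its underside.
Mind the look-alikes: they are no part of the job. Of the things shaped like the brass_bowl, the yellow one is meant. What is shaped like the copper_bowl but pink is not meant.

How it is judged:
By the outcome, as a careful person would: the job done as asked, in the order asked, and still so for the second after the job is handed in, with the robot touching nothing.
It also fails if it takes over 40 s, if anything falls off the work surface, if the arm or the gripper's body presses on something with over 40 N, if the wrist force passes 120 N, or if a joint passes its speed limit or range.

## Working session

There is one attempt and no reset: what is moved stays moved. The work goes in short steps, Python scripts to look and compute and a shell command to move; the robot and the scene stay as the last step left them, time stands still between calls to the robot, and variables do not carry over. Pictures are saved under pics/ and viewed, at most 10 in all, crops included, and the job is handed in when it is done.

```bash
mkdir -p pics
python3 - <<'E'
from bench import robot, imaging
import cv2,numpy as np,pickle
d={n:imaging.camera(n) for n in("top","scene")}
pickle.dump(d,open("v.pkl","wb"))
for n in d:
    cv2.imwrite(f"pics/{n}1.png",d[n]["image"]); print(n,d[n]["K"].round(1).tolist(),d[n]["R"].round(3).tolist(),d[n]["t"].round(3))
s=robot.state();print(s["t"],s["position"],s["eef_rot"],s["gripper_width"],s["ft_force"],robot.grip_depth)
E
```

```text
top [[356.9, 0.0, 260.1], [0.0, 356.9, 200.6], [0.0, 0.0, 1.0]] [[-0.032, -0.999, -0.006], [-0.978, 0.033, -0.206], [0.206, -0.0, -0.979]] [0.031 0.563 1.358]
scene [[382.0, 0.0, 257.8], [0.0, 382.0, 190.7], [0.0, 0.0, 1.0]] [[0.048, 0.999, -0.01], [0.739, -0.042, -0.672], [-0.671, 0.025, -0.741]] [-0.037 -0.361  2.014]
0.1 [0.21529483 0.63924607 0.18812102] [ 1.79915955e+02 -8.61780153e-03 -1.86150669e+01] 0.08789003548683355 [-0.23715492  0.13213837  0.65464021] 0.0188
```

View pics/top1.png

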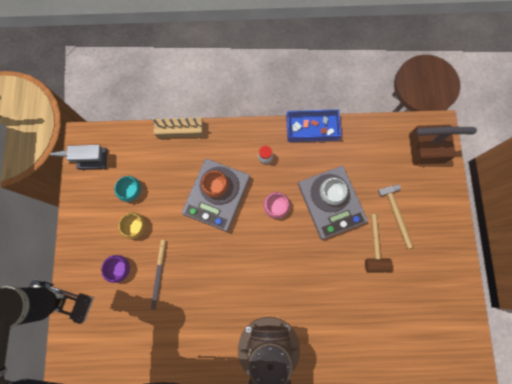

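View pics/scene1.png

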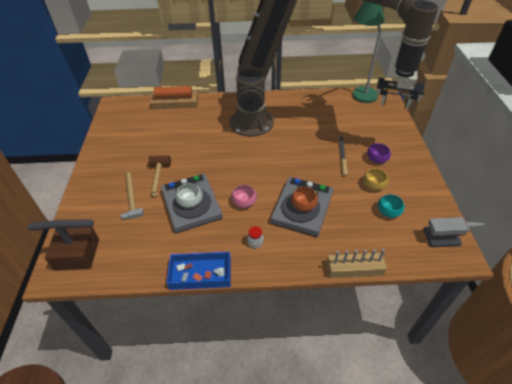

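In the top view, the bowls on scales are silver at (333,191) on the right scale and reddish copper at (215,183) on the left one. The pink (277,205), yellow (132,226), teal and purple bowls are on the table. The grey-white silver bowl on the right scale fits. Its green key is near (330,229) and its blue key near (358,214). I'll confirm with a crop and measure.

```bash
cat > h.py <<'E'
import numpy as np,cv2
def ray(c,u,v,z):
    R,t,K=(np.array(c[k]) for k in("R","t","K"))
    d=R.T@np.linalg.solve(K,[u,v,1.]); o=-R.T@t
    return o+d*(z-o[2])/d[2]
def blobs(c,name,box,amin=4):
    u0,v0,u1,v1=box; hsv=cv2.cvtColor(c["image"][v0:v1,u0:u1],cv2.COLOR_BGR2HSV)
    lo,hi={"green":((45,90,50),(80,255,255)),"blue":((100,110,50),(128,255,255)),"white":((0,0,190),(180,50,255))}[name]
    n,l,s,ce=cv2.connectedComponentsWithStats(cv2.inRange(hsv,lo,hi))
    return [(int(s[i,4]),ce[i]+[u0,v0]) for i in range(1,n) if s[i,4]>=amin]
E
python3 - <<'E'
import pickle,cv2,numpy as np
from h import *
d=pickle.load(open("v.pkl","rb"))
B={"top":(295,160,375,245),"scene":(155,170,230,235)}
for n in B:
  for k in("green","blue","white"):
    for a,p in blobs(d[n],k,B[n]): print(n,k,a,p.round(1),ray(d[n],*p,.057).round(4))
u0,v0,u1,v1=B["top"]
a=cv2.resize(d["top"]["image"][v0:v1,u0:u1],(400,425),interpolation=cv2.INTER_CUBIC)
u0,v0,u1,v1=B["scene"]
b=cv2.resize(d["scene"]["image"][v0:v1,u0:u1],(400,425),interpolation=cv2.INTER_CUBIC)
cv2.imwrite("pics/crop1.png",np.hstack([a,b]))
E
```

```text
top green 31 [330.3 228.6] [ 0.443  -0.2577  0.057 ]
top blue 34 [355.8 218.6] [ 0.4791 -0.3608  0.057 ]
top white 253 [336.1 192.5] [ 0.5869 -0.2914  0.057 ]
top white 21 [342.9 223.6] [ 0.4613 -0.3086  0.057 ]
scene green 28 [195.9 177.8] [ 0.4497 -0.2543  0.057 ]
scene blue 30 [171.3 185. ] [ 0.4869 -0.3572  0.057 ]
scene white 76 [187.1 195.6] [ 0.5517 -0.2847  0.057 ]
```

View pics/crop1.png

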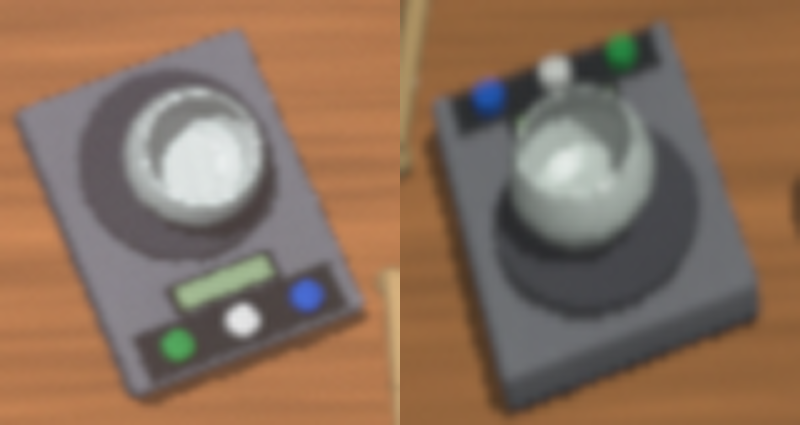

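The silver bowl stands on the right scale. Rough key positions are green (0.446,-0.256) and blue (0.483,-0.359), with yaw about 20°. I'll move over there with a half-turned tool, fingers closing along the key row, and refine with the wrist camera.

```bash
python3 -m jog '[{"travel":[30,-30,30],"delta_rot":[0,0,-0.12]},{"travel":[55,-60,60],"delta_rot":[0,0,-0.24]},{"travel":[80,-95,60],"delta_rot":[0,0,-0.36]},{"travel":[105,-130,60],"delta_rot":[0,0,-0.48]},{"travel":[130,-165,60],"delta_rot":[0,0,-0.6]},{"travel":[155,-200,60],"delta_rot":[0,0,-0.72]},{"travel":[180,-233,60],"delta_rot":[0,0,-0.84]},{"travel":[205,-266,60],"delta_rot":[0,0,-0.96]},{"travel":[230,-300,60],"delta_rot":[0,0,-1.08]},{"travel":[250,-330,60],"delta_rot":[0,0,-1.2]}]' 0 20
python3 -m jog '[{"travel":[0,-40,0],"delta_rot":[0,0,-0.12]},{"travel":[0,-80,0],"delta_rot":[0,0,-0.24]},{"travel":[0,-120,0],"delta_rot":[0,0,-0.36]},{"travel":[0,-160,0],"delta_rot":[0,0,-0.48]},{"travel":[0,-200,0],"delta_rot":[0,0,-0.6]},{"travel":[0,-240,0],"delta_rot":[0,0,-0.72]},{"travel":[0,-280,0],"delta_rot":[0,0,-0.84]},{"travel":[0,-320,0],"delta_rot":[0,0,-0.96]},{"travel":[0,-360,0],"delta_rot":[0,0,-1.08]},{"travel":[0,-400,0],"delta_rot":[0,0,-1.2]}]'
```

```text
t: 0.93
position: [0.4577, 0.3199, 0.2489]
eef_rot: [180.0, -0.0, -87.7]
ft_force: [0.9, 1.1, -0.3]
gripper_width: 0.0267
grip_force: 0.0
t: 1.77
position: [0.4563, -0.08, 0.2491]
eef_rot: [180.0, 0.0, -156.4]
ft_force: [0.9, 0.8, -0.4]
gripper_width: 0.0007
grip_force: 0.0
```

```bash
python3 -m jog '[{"travel":[-5,-40,0],"delta_rot":[0,0,-0.06]},{"travel":[-10,-80,0],"delta_rot":[0,0,-0.06]},{"travel":[-15,-120,0],"delta_rot":[0,0,-0.06]},{"travel":[-18,-160,0],"delta_rot":[0,0,-0.06]},{"travel":[-18,-180,0],"delta_rot":[0,0,-0.06]},{"travel":[-18,-180,0],"delta_rot":[0,0,-0.06]},{"travel":[-18,-180,0],"delta_rot":[0,0,-0.06]}]'
python3 - <<'E'
from bench import robot, imaging
from h import *
c=imaging.camera("wrist"); cv2.imwrite("pics/wrist1.png",c["image"])
for k in("green","blue","white"):
    for a,p in blobs(c,k,(0,0,512,384),60): print(k,a,p.round(1),ray(c,*p,.057).round(4), c["depth"][int(p[1]),int(p[0])])
print(robot.state()["position"],robot.state()["eef_rot"])
E
```

```text
t: 2.35
position: [0.4384, -0.2592, 0.2483]
eef_rot: [179.9, -0.1, -159.7]
ft_force: [0.3, -0.3, 0.1]
gripper_width: 0.0005
grip_force: 0.0
green 244 [256.2 164.4] [ 0.4425 -0.2582  0.057 ] 0.3950567
blue 278 [179.8 163. ] [ 0.4781 -0.3605  0.057 ] 0.39262205
white 864 [ 66.4 112.7] [ 0.4644 -0.5224  0.057 ] 0.40568233
white 222 [133.8 137. ] [ 0.4649 -0.43    0.057 ] 0.40225074
white 3817 [222.2 193. ] [ 0.4998 -0.29    0.057 ] 0.41730052
white 241 [218.1 164.1] [ 0.4609 -0.3091  0.057 ] 0.3943517
white 608 [219.9 185.3] [ 0.4898 -0.2969  0.057 ] 0.41435874
white 776 [ 70.  196.3] [ 0.5823 -0.4985  0.057 ] 0.4414355
white 745 [440.6 299.2] [0.5509 0.1093 0.057 ] 0.4762525
white 61 [425.1 380. ] [0.7162 0.1768 0.057 ] 0.53020036
[ 0.43857369 -0.25833432  0.24843947] [ 1.79954106e+02 -4.17662634e-02 -1.59643859e+02]
```

View pics/wrist1.png

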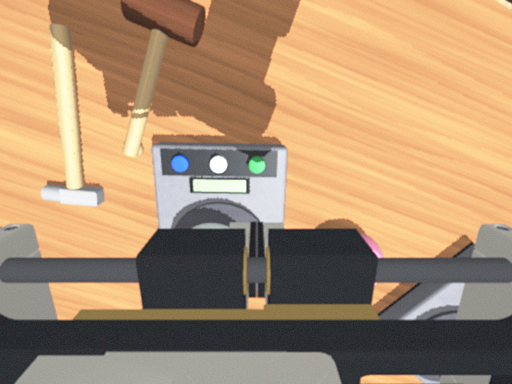

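The wrist picture shows green at (256,164), white at (218,164) and blue at (180,163), which agrees with the top view to 1 mm. I'll use green (0.443,-0.258) and blue (0.479,-0.3605), and descend to just above green.

```bash
python3 -m jog '[{"travel":[5,0,-25],"delta_rot":[0,0,0]},{"travel":[5,0,-50],"delta_rot":[0,0,0]},{"travel":[5,0,-75],"delta_rot":[0,0,0]},{"travel":[5,0,-100],"delta_rot":[0,0,0]},{"travel":[5,0,-125],"delta_rot":[0,0,0]},{"travel":[5,0,-145],"delta_rot":[0,0,0]},{"travel":[5,0,-160],"delta_rot":[0,0,0]},{"travel":[5,0,-170],"delta_rot":[0,0,0]},{"travel":[5,0,-176],"delta_rot":[0,0,0]},{"travel":[5,0,-176],"delta_rot":[0,0,0]}]'
python3 -c "
from bench import robot
s=robot.state();print(s['t'],s['position'],s['ft_force'])"
```

```text
t: 3.23
position: [0.4437, -0.2574, 0.0722]
eef_rot: [180.0, -0.1, -159.5]
ft_force: [0.1, -0.1, -0.4]
gripper_width: 0.0003
grip_force: 0.0
3.2333 [ 0.44372459 -0.2574116   0.07219499] [ 0.07123714 -0.06724244 -0.36985589]
```

```bash
python3 -m jog '[{"travel":[0,0,-3],"delta_rot":[0,0,0]},{"travel":[0,0,-6],"delta_rot":[0,0,0]},{"travel":[0,0,-9],"delta_rot":[0,0,0]},{"travel":[0,0,-11],"delta_rot":[0,0,0]},{"travel":[0,0,-12],"delta_rot":[0,0,0]},{"travel":[0,0,-13],"delta_rot":[0,0,0]},{"travel":[0,0,-14],"delta_rot":[0,0,0]},{"travel":[0,0,-15],"delta_rot":[0,0,0]},{"travel":[0,0,-16],"delta_rot":[0,0,0]},{"travel":[0,0,-17],"delta_rot":[0,0,0]}]'
python3 -m jog '[{"travel":[0,0,-0.6],"delta_rot":[0,0,0]},{"travel":[0,0,-1.2],"delta_rot":[0,0,0]},{"travel":[0,0,-1.8],"delta_rot":[0,0,0]},{"travel":[0,0,-2.4],"delta_rot":[0,0,0]},{"travel":[0,0,-3],"delta_rot":[0,0,0]}]'
```

```text
t: 4.07
position: [0.4441, -0.2583, 0.0559]
eef_rot: [-180.0, 0.0, -159.6]
ft_force: [-0.6, -0.3, 0.1]
gripper_width: 0.0005
grip_force: 0.0
t: 4.48
position: [0.444, -0.2582, 0.0529]
eef_rot: [-180.0, 0.0, -159.6]
ft_force: [0.2, 0.5, 0.2]
gripper_width: 0.0006
grip_force: 0.0
```

```bash
python3 -m jog '[{"travel":[0,0,-0.5],"delta_rot":[0,0,0]},{"travel":[0,0,-1],"delta_rot":[0,0,0]},{"travel":[0,0,-1],"delta_rot":[0,0,0]}]'
python3 - <<'E'
from bench import robot, imaging
import cv2,numpy as np
s=robot.state();print(s['position'],s['ft_force'],s['torque'])
c=imaging.camera("wrist")["image"][130:260,150:350];t=imaging.camera("top")["image"][160:250,290:380]
cv2.imwrite("pics/press1.png",np.hstack([cv2.resize(c,(400,400)),cv2.resize(t,(400,400),interpolation=cv2.INTER_CUBIC)]))
E
```

```text
t: 4.73
position: [0.444, -0.2582, 0.0519]
eef_rot: [180.0, -0.0, -159.6]
ft_force: [0.0, -0.4, -0.5]
gripper_width: 0.0002
grip_force: 0.0
[ 0.44398975 -0.25824609  0.05185655] [ 0.03426656 -0.42405765 -0.46220672] [ 0.05518752 -0.1301428  -0.0417779 ]
```

View pics/press1.png

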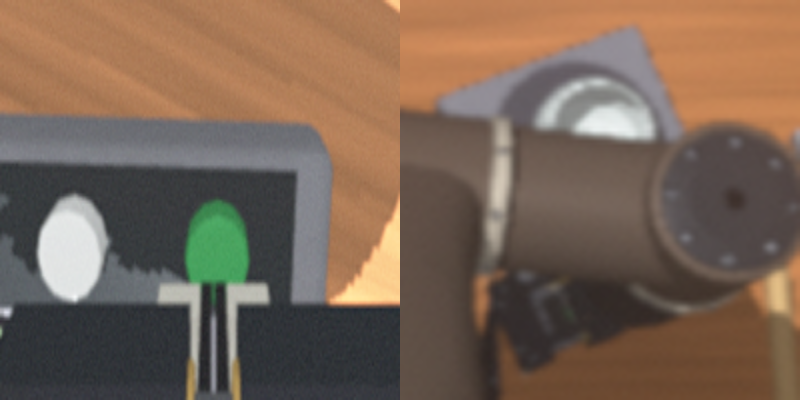

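The force is nil, and the picture shows most of the green key still visible on the robot side of the tips. The tip isn't pressing it, so I'll check with depth.

```bash
cat >> h.py <<'E'
def pts(c,u,v):
    R,t,K=(np.array(c[k]) for k in("R","t","K")); z=c["depth"][v,u]
    return (R.T@(np.linalg.solve(K,np.vstack([u,v,np.ones_like(u)]))*z-t[:,None])).T
E
python3 - <<'E'
from bench import robot, imaging
from h import *
import pickle
c=imaging.camera("wrist"); pickle.dump(c,open("w2.pkl","wb"))
print(robot.state()['position'],"cam",-np.array(c["R"]).T@c["t"])
for u in(245,257,276):
  for v in range(170,250,5):
    p=pts(c,np.array([u]),np.array([v]))[0]; print(u,v,c["image"][v,u],p.round(4),c["depth"][v,u].round(3))
E
python3 - <<'E'
import pickle
from h import *
d=pickle.load(open("v.pkl","rb"))
for n,box in(("top",(325,222,336,235)),("scene",(190,172,202,184))):
    c=d[n];hsv=cv2.cvtColor(c["image"],cv2.COLOR_BGR2HSV);m=cv2.inRange(hsv,(45,90,50),(80,255,255))
    k=np.zeros_like(m);k[box[1]:box[3],box[0]:box[2]]=1
    v,u=np.nonzero((m>0)&(k>0)); P=pts(c,u,v); print(n,len(u),np.median(P,0).round(4),P.min(0).round(4),P.max(0).round(4))
E
```

```text
[ 0.44404364 -0.25825679  0.05197393] cam [ 0.36969394 -0.28650353  0.24762179]
245 170 [112 106 103] [ 0.4233 -0.2765  0.0219] 0.232
245 175 [113 110 107] [ 0.4232 -0.2759  0.0384] 0.216
245 180 [135 125 125] [ 0.4257 -0.2748  0.0431] 0.212
245 185 [66 65 63] [ 0.4287 -0.2736  0.0456] 0.211
245 190 [65 63 60] [ 0.4325 -0.2722  0.0454] 0.212
245 195 [62 58 54] [ 0.4363 -0.2709  0.0456] 0.213
245 200 [66 69 57] [ 0.4397 -0.2696  0.0466] 0.213
245 205 [ 77 131  61] [ 0.4405 -0.269   0.0549] 0.205
245 210 [102 170  79] [ 0.4435 -0.2678  0.0569] 0.205
245 215 [ 98 169  74] [ 0.4475 -0.2664  0.0563] 0.206
245 220 [ 83 148  62] [ 0.4509 -0.2652  0.0573] 0.206
245 225 [180 190 190] [ 0.4362 -0.2687  0.0987] 0.163
245 230 [137 142 140] [ 0.4105 -0.2754  0.1602] 0.096
245 235 [128 132 131] [ 0.4122 -0.2748  0.1603] 0.096
245 240 [126 129 127] [ 0.4139 -0.2742  0.1606] 0.097
245 245 [122 131 132] [ 0.4151 -0.2737  0.1619] 0.096
257 170 [114 111 111] [ 0.4202 -0.267   0.0203] 0.233
257 175 [118 113 112] [ 0.4204 -0.267   0.0366] 0.218
257 180 [140 128 131] [ 0.4224 -0.2662  0.0435] 0.212
257 18
[... 980 characters left out ...]
84  0.0446] 0.214
276 200 [63 63 59] [ 0.4318 -0.247   0.0454] 0.214
276 205 [66 62 60] [ 0.4357 -0.2454  0.045 ] 0.216
276 210 [63 54 57] [ 0.4399 -0.2438  0.0443] 0.218
276 215 [62 57 53] [ 0.4435 -0.2424  0.0452] 0.218
276 220 [57 54 49] [ 0.4477 -0.2407  0.0447] 0.22
276 225 [180 187 189] [ 0.4296 -0.2519  0.0993] 0.162
276 230 [54 49 46] [ 0.4057 -0.266   0.1626] 0.093
276 235 [57 49 48] [ 0.406  -0.2661  0.1659] 0.09
276 240 [54 51 50] [ 0.4058 -0.2665  0.1699] 0.086
276 245 [58 50 47] [ 0.4063 -0.2665  0.1724] 0.084
top 31 [ 0.4422 -0.2575  0.0575] [ 0.4336 -0.2685  0.0474] [ 0.4535 -0.2467  0.065 ]
scene 28 [ 0.4466 -0.2543  0.0546] [ 0.4347 -0.2689  0.0445] [ 0.4567 -0.2426  0.0644]
```

Run:
```python
from bench import robot, imaging
from h import *
import pickle
c=pickle.load(open("w2.pkl","rb")); s=imaging.camera("scene"); pickle.dump(s,open("s2.pkl","wb"))
a=cv2.resize(c["image"][170:300,190:330],(430,400),interpolation=cv2.INTER_CUBIC)
b=cv2.resize(s["image"][130:220,150:230],(356,400),interpolation=cv2.INTER_CUBIC)
cv2.imwrite("pics/press2.png",np.hstack([a,b]))
```

```text
(no output)
```

View pics/press2.png

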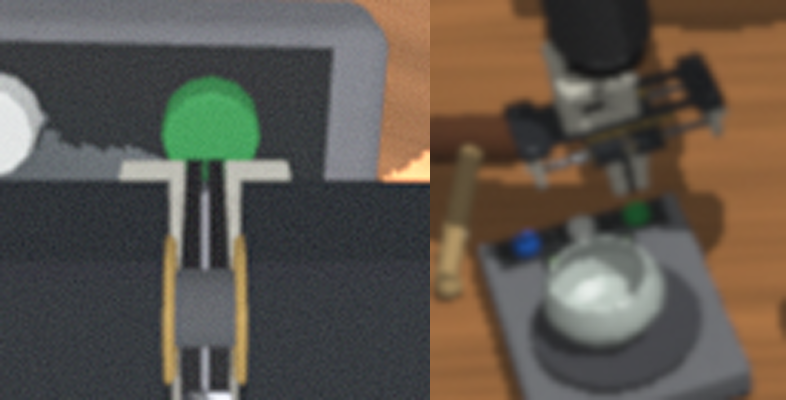

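The scene view shows the closed tips at crop (630,190), in clear air above the green key. The wrist depth agrees, putting the finger ends at z≈0.099 while the readout says 0.052. I'll measure that offset with depth from the scene camera before going on.

Run:
```python
from h import *
import pickle
s=pickle.load(open("s2.pkl","rb")); c=pickle.load(open("w2.pkl","rb"))
for v in range(156,180):
    print(v,[(u,*pts(s,np.array([u]),np.array([v]))[0].round(3),int(s["image"][v,u].mean())) for u in(192,194,196)])
# wrist: all finger pixels (depth < key) near tip, lowest z
v,u=np.mgrid[215:262,225:295]; P=pts(c,u.ravel(),v.ravel()).reshape(47,70,3)
for r in range(3,47,3): print(215+r,[tuple(P[r,q].round(3)) for q in(8,17,22,48,55,60)])
```

```text
156 [(192, np.float64(0.468), np.float64(-0.25), np.float64(0.202), 91), (194, np.float64(0.464), np.float64(-0.243), np.float64(0.198), 74), (196, np.float64(0.462), np.float64(-0.235), np.float64(0.196), 55)]
157 [(192, np.float64(0.468), np.float64(-0.251), np.float64(0.197), 67), (194, np.float64(0.469), np.float64(-0.243), np.float64(0.197), 51), (196, np.float64(0.464), np.float64(-0.236), np.float64(0.192), 45)]
158 [(192, np.float64(0.465), np.float64(-0.252), np.float64(0.189), 51), (194, np.float64(0.46), np.float64(-0.245), np.float64(0.184), 50), (196, np.float64(0.461), np.float64(-0.237), np.float64(0.184), 46)]
159 [(192, np.float64(0.468), np.float64(-0.252), np.float64(0.186), 59), (194, np.float64(0.465), np.float64(-0.245), np.float64(0.183), 49), (196, np.float64(0.462), np.float64(-0.237), np.float64(0.179), 40)]
160 [(192, np.float64(0.468), np.float64(-0.253), np.float64(0.18), 56), (194, np.float64(0.466), np.float64(-0.245), np.float64(0.178), 49), (196, np.float64(0.469), np.float64(-0.237), np.float64(0.18), 36)]
161 [(192, np.float64(0.475), np.float64(-0.
[... 8728 characters left out ...]
p.float64(-0.278), np.float64(0.179)), (np.float64(0.41), np.float64(-0.276), np.float64(0.179)), (np.float64(0.416), np.float64(-0.273), np.float64(0.168)), (np.float64(0.407), np.float64(-0.267), np.float64(0.178)), (np.float64(0.407), np.float64(-0.266), np.float64(0.178)), (np.float64(0.406), np.float64(-0.264), np.float64(0.177))]
260 [(np.float64(0.412), np.float64(-0.278), np.float64(0.179)), (np.float64(0.41), np.float64(-0.276), np.float64(0.18)), (np.float64(0.415), np.float64(-0.273), np.float64(0.171)), (np.float64(0.408), np.float64(-0.267), np.float64(0.179)), (np.float64(0.407), np.float64(-0.266), np.float64(0.179)), (np.float64(0.407), np.float64(-0.264), np.float64(0.179))]
```

Both cameras agree: the tips are really at z≈0.097, so the readout is about 45 mm low. The gripper body is 66 mm above the tips as stated, and xy is within 1–2 mm. Contact should come near a readout of 0.012, so I'll keep descending, slowing near contact and watching force.

```bash
python3 -m jog '[{"travel":[0,0,-5],"delta_rot":[0,0,0]},{"travel":[0,0,-10],"delta_rot":[0,0,0]},{"travel":[0,0,-15],"delta_rot":[0,0,0]},{"travel":[0,0,-20],"delta_rot":[0,0,0]},{"travel":[0,0,-25],"delta_rot":[0,0,0]},{"travel":[0,0,-28],"delta_rot":[0,0,0]},{"travel":[0,0,-31],"delta_rot":[0,0,0]},{"travel":[0,0,-33],"delta_rot":[0,0,0]},{"travel":[0,0,-34],"delta_rot":[0,0,0]},{"travel":[0,0,-34],"delta_rot":[0,0,0]}]'
python3 - <<'E'
from bench import robot, imaging
from h import *
c=imaging.camera("wrist"); print(robot.state()["ft_force"])
P=None
for u in(232,238,244,250,257,264,270,276,282):
    for v in range(200,245):
        p=pts(c,np.array([u]),np.array([v]))[0]; 
        if v>203 and abs(p[2]-q[2])>.0035: print(u,v,q.round(3),p.round(3))
        q=p
b=c["image"][170:260,190:330]; cv2.imwrite("pics/press3.png",cv2.resize(b,(560,360),interpolation=cv2.INTER_CUBIC))
E
```

```text
t: 5.77
position: [0.4439, -0.2582, 0.0179]
eef_rot: [180.0, -0.0, -159.6]
ft_force: [-1.8, 1.4, 2.2]
gripper_width: 0.0003
grip_force: 1.2
[-1.31928412  0.70707166  1.70391756]
232 222 [ 0.445 -0.275  0.046] [ 0.439 -0.276  0.059]
232 228 [ 0.438 -0.276  0.068] [ 0.411 -0.28   0.127]
238 222 [ 0.444 -0.272  0.045] [ 0.438 -0.273  0.06 ]
238 228 [ 0.437 -0.272  0.068] [ 0.41  -0.278  0.127]
244 222 [ 0.44  -0.269  0.05 ] [ 0.436 -0.269  0.06 ]
244 228 [ 0.436 -0.269  0.068] [ 0.41  -0.276  0.126]
250 226 [ 0.44  -0.265  0.054] [ 0.436 -0.266  0.064]
257 219 [ 0.433 -0.262  0.055] [ 0.37  -0.286  0.214]
257 220 [ 0.37  -0.286  0.214] [ 0.434 -0.262  0.055]
264 222 [ 0.434 -0.257  0.055] [ 0.432 -0.258  0.061]
264 243 [ 0.438 -0.256  0.073] [ 0.434 -0.258  0.083]
270 222 [ 0.433 -0.254  0.054] [ 0.431 -0.255  0.061]
270 228 [ 0.431 -0.255  0.068] [ 0.406 -0.268  0.127]
276 218 [ 0.432 -0.25   0.046] [ 0.37  -0.286  0.214]
276 219 [ 0.37  -0.286  0.214] [ 0.433 -0.249  0.046]
276 222 [ 0.434 -0.249  0.048] [ 0.43  -0.251  0.06 ]
276 228 [ 0.43  -0.252  0.068] [ 0.406 -0.266  0.126]
282 222 [ 0.433 -0.245  0.045] [ 0.428 -0.248  0.061]
282 228 [ 0.428 -0.249  0.068] [ 0.405 -0.264  0.127]
```

View pics/press3.png

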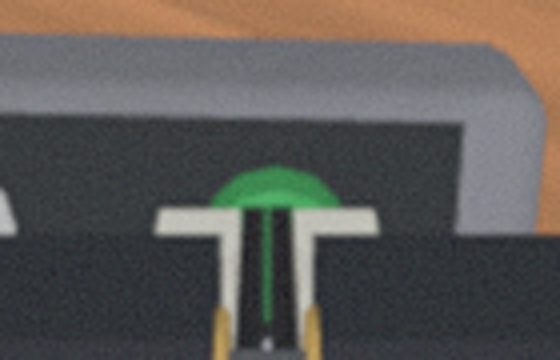

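The tip is now centred on the green key and just touching it (about 2 N). I'll press slowly.

```bash
python3 -m jog '[{"travel":[0,0,-0.5],"delta_rot":[0,0,0]},{"travel":[0,0,-1],"delta_rot":[0,0,0]},{"travel":[0,0,-1.5],"delta_rot":[0,0,0]},{"travel":[0,0,-2],"delta_rot":[0,0,0]},{"travel":[0,0,-2.5],"delta_rot":[0,0,0]},{"travel":[0,0,-3],"delta_rot":[0,0,0]},{"travel":[0,0,-3.5],"delta_rot":[0,0,0]},{"travel":[0,0,-3.5],"delta_rot":[0,0,0]}]'
```

```text
t: 6.48
position: [0.4439, -0.2582, 0.0144]
eef_rot: [180.0, -0.0, -159.6]
ft_force: [-2.6, 1.0, 5.3]
gripper_width: 0.0002
grip_force: 2.7
```

```bash
python3 -m jog '[{"travel":[0,0,-0.7],"delta_rot":[0,0,0]},{"travel":[0,0,-1.4],"delta_rot":[0,0,0]},{"travel":[0,0,-1.4],"delta_rot":[0,0,0]},{"travel":[0,0,-1.4],"delta_rot":[0,0,0]},{"travel":[0,0,-1.4],"delta_rot":[0,0,0]}]'
python3 -m jog '[{"travel":[0,0,1],"delta_rot":[0,0,0]},{"travel":[0,0,3],"delta_rot":[0,0,0]},{"travel":[0,0,5],"delta_rot":[0,0,0]},{"travel":[0,0,8],"delta_rot":[0,0,0]},{"travel":[0,0,14],"delta_rot":[0,0,0]},{"travel":[0,0,22],"delta_rot":[0,0,0]},{"travel":[0,0,32],"delta_rot":[0,0,0]},{"travel":[0,0,36],"delta_rot":[0,0,0]},{"travel":[0,0,36],"delta_rot":[0,0,0]}]'
```

```text
t: 6.9
position: [0.4439, -0.2582, 0.0132]
eef_rot: [180.0, -0.0, -159.6]
ft_force: [-2.9, 1.9, 6.3]
gripper_width: 0.0006
grip_force: 3.2
t: 7.65
position: [0.4453, -0.2585, 0.0507]
eef_rot: [-179.9, 0.1, -159.5]
ft_force: [0.1, 1.4, 0.2]
gripper_width: 0.0005
grip_force: 0.0
```

Green is pressed (6.3 N, about 6 mm) and released. Next is blue, offset (+35,-102) mm.

```bash
python3 -m jog '[{"travel":[5,-15,0],"delta_rot":[0,0,0]},{"travel":[10,-30,0],"delta_rot":[0,0,0]},{"travel":[16,-45,0],"delta_rot":[0,0,0]},{"travel":[21,-60,0],"delta_rot":[0,0,0]},{"travel":[26,-75,0],"delta_rot":[0,0,0]},{"travel":[31,-90,0],"delta_rot":[0,0,0]},{"travel":[35,-102,0],"delta_rot":[0,0,0]},{"travel":[35,-102,0],"delta_rot":[0,0,0]},{"travel":[35,-102,0],"delta_rot":[0,0,0]}]'
python3 -m jog '[{"travel":[0,0,-5],"delta_rot":[0,0,0]},{"travel":[0,0,-10],"delta_rot":[0,0,0]},{"travel":[0,0,-15],"delta_rot":[0,0,0]},{"travel":[0,0,-20],"delta_rot":[0,0,0]},{"travel":[0,0,-24],"delta_rot":[0,0,0]},{"travel":[0,0,-27],"delta_rot":[0,0,0]},{"travel":[0,0,-28],"delta_rot":[0,0,0]},{"travel":[0,0,-28],"delta_rot":[0,0,0]}]'
python3 - <<'E'
from bench import robot, imaging
from h import *
c=imaging.camera("wrist"); s=robot.state(); print(s["position"],s["ft_force"])
v,u=np.mgrid[222:228,225:290]
P=pts(c,u.ravel(),v.ravel()); P=P[(P[:,2]>.061)&(P[:,2]<.085)]; print("tip",P.min(0),P.max(0))
hsv=cv2.cvtColor(c["image"],cv2.COLOR_BGR2HSV);print("green",blobs(c,"green",(0,0,512,384),60))
for a,p in blobs(c,"green",(0,0,512,384),60):print(pts(c,*p.astype(int)[:,None]))
b=c["image"][170:260,190:330]; cv2.imwrite("pics/press4.png",cv2.resize(b,(560,360),interpolation=cv2.INTER_CUBIC))
E
```

```text
t: 8.4
position: [0.4787, -0.3605, 0.0485]
eef_rot: [180.0, -0.0, -159.6]
ft_force: [-1.2, -0.4, -0.5]
gripper_width: 0.0006
grip_force: 0.0
t: 9.07
position: [0.4789, -0.3601, 0.0207]
eef_rot: [180.0, -0.0, -159.5]
ft_force: [0.8, 0.8, -0.1]
gripper_width: 0.0002
grip_force: 0.0
[ 0.47904584 -0.36020721  0.02097599] [-0.42147972 -0.90468496  0.25424946]
tip [ 0.46276802 -0.37926154  0.06105167] [ 0.47461165 -0.34918435  0.07142123]
green [(1188, array([423.1010101 , 233.61363636]))]
[[ 0.44144314 -0.26245028  0.05765948]]
```

View pics/press4.png

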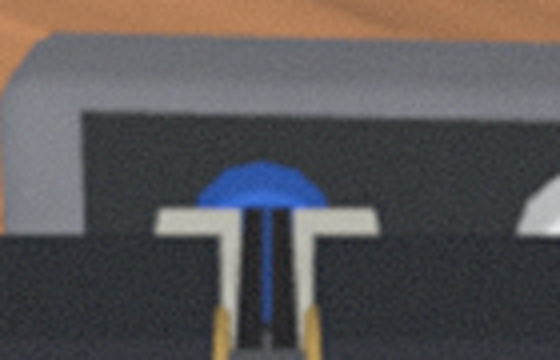

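The tip is centred on blue (crop (262,185)) with 2 mm to go, and green is back up (z 0.0577). Now I'll press blue.

```bash
python3 -m jog '[{"travel":[0,0,-0.7],"delta_rot":[0,0,0]},{"travel":[0,0,-1.4],"delta_rot":[0,0,0]},{"travel":[0,0,-2],"delta_rot":[0,0,0]},{"travel":[0,0,-2.5],"delta_rot":[0,0,0]},{"travel":[0,0,-3],"delta_rot":[0,0,0]},{"travel":[0,0,-3.5],"delta_rot":[0,0,0]},{"travel":[0,0,-4],"delta_rot":[0,0,0]},{"travel":[0,0,-4.5],"delta_rot":[0,0,0]},{"travel":[0,0,-5],"delta_rot":[0,0,0]},{"travel":[0,0,-5.5],"delta_rot":[0,0,0]}]'
```

```text
t: 9.95
position: [0.4792, -0.3603, 0.0157]
eef_rot: [-180.0, 0.0, -159.5]
ft_force: [0.3, 0.6, 3.8]
gripper_width: 0.0006
grip_force: 2.2
```

```bash
python3 -m jog '[{"travel":[0,0,-0.6],"delta_rot":[0,0,0]},{"travel":[0,0,-1.2],"delta_rot":[0,0,0]},{"travel":[0,0,-1.8],"delta_rot":[0,0,0]},{"travel":[0,0,-2.4],"delta_rot":[0,0,0]},{"travel":[0,0,-2.4],"delta_rot":[0,0,0]},{"travel":[0,0,-2.4],"delta_rot":[0,0,0]},{"travel":[0,0,-2.4],"delta_rot":[0,0,0]}]'
python3 -m jog '[{"travel":[0,0,1],"delta_rot":[0,0,0]},{"travel":[0,0,3],"delta_rot":[0,0,0]},{"travel":[0,0,5],"delta_rot":[0,0,0]},{"travel":[0,0,8],"delta_rot":[0,0,0]},{"travel":[0,0,14],"delta_rot":[0,0,0]},{"travel":[0,0,24],"delta_rot":[0,0,0]},{"travel":[0,0,44],"delta_rot":[0,0,0]},{"travel":[0,0,74],"delta_rot":[0,0,0]},{"travel":[0,0,104],"delta_rot":[0,0,0]},{"travel":[0,0,134],"delta_rot":[0,0,0]}]'
python3 -m jog '[{"travel":[0,0,10],"delta_rot":[0,0,0]},{"travel":[0,0,10],"delta_rot":[0,0,0]},{"travel":[0,0,10],"delta_rot":[0,0,0]}]'
python3 - <<'E'
from bench import imaging
from h import *
c=imaging.camera("wrist")
for k in("green","blue"):
    for a,p in blobs(c,k,(120,100,400,220),60): print(k,a,pts(c,*p.astype(int)[:,None]))
E
```

```text
t: 10.53
position: [0.4792, -0.3604, 0.0135]
eef_rot: [-180.0, 0.0, -159.5]
ft_force: [-0.4, 1.0, 7.4]
gripper_width: 0.0006
grip_force: 3.1
t: 11.37
position: [0.4785, -0.3601, 0.149]
eef_rot: [180.0, -0.0, -159.6]
ft_force: [0.4, 0.2, 0.4]
gripper_width: 0.0005
grip_force: 0.0
t: 11.62
position: [0.4791, -0.3601, 0.158]
eef_rot: [-180.0, 0.1, -159.6]
ft_force: [-0.6, 1.1, -0.1]
gripper_width: 0.0002
grip_force: 0.0
green 183 [[ 0.40444561 -0.38832491  0.35350323]]
blue 420 [[ 0.47808385 -0.3625309   0.05649366]]
```

Blue reached about 7 N, was held and is back up. The tool is clear.

```bash
python3 -c "
from bench import robot
print(robot.hand_in())"
```

```text
the job is handed in; nothing more can be done
None
```

I pressed, held and released green and then blue on the silver bowl's scale (the right one), withdrew clear and handed the job in at about 11.7 s; peak press force was about 7 N, no other key or bowl was touched as far as I could see, and the hand-in returned no verdict.

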